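# Switch the ball sorter to its other chute and feed the balls

### The job

The bench sorter feeds whatever is pushed off its track down the side on which its seesaw gate is low. Press the raised red tab of the gate down with the fingertips until the gate has rocked over its pivot to its other stop, and only then push both steel balls along the track and over its lip onto the gate with the fingertips, so that they run down that other chute into its tray. Pick nothing up, touch the balls only on the track, leave the gate where you rocked it, and leave the parts standing round the sorter alone.

Things in the scene. Friction and masses are not known exactly. Their poses are not given: they have to be found in the camera images.
- sorter: Fixed grey bench sorter, 450 mm wide along its y; origin on the bench under the middle of the gate; x away from the robot, y to the left chute (blue tray), z up; it may stand turned a little about z. Chutes begin at y = +-102 mm and drop into the trays. The green gate trough lies along y at x = -24 to 24 mm. Nothing on it is higher than 145 mm (brass weight at x = 24 to 52 mm).
- gate (a joint): Tilt of the seesaw gate, rad, about the sorter's x axis, 85 mm above the bench: +0.24 = left (+y) end raised, balls run right; -0.24 = right end raised, balls run left. Top-heavy, without spring: it falls to one of its two stops and stays there. Pressing the raised tab down past the middle (under 2 N) makes it fall over to the other. It can start on either side.
- tab_left (a point): Centre of the top face of the left red press tab (50 x 40 x 6 mm, of which 46 mm along x stand clear) on the robot side of the gate, at sorter x = -52 mm, y = about +72 mm; moves with the gate: z = about 120 mm raised, 86 mm down.
- tab_right (a point): The same for the right red press tab, at sorter y = about -72 mm.
- track_stop (a point): Middle of the floor of the aluminium feed track at its low end stop, at sorter (-137, 0, 104) mm. The track runs from here along the sorter's +x to the lip, rising 3 degrees; floor 35 mm wide; rails and end stop stand 8 mm above the floor, nothing else beside or behind it.
- track_lip (a point): Middle of the upper edge of the track's lip, at sorter (-27, 0, 110) mm. A ball whose centre passes it drops 7 mm onto the gate and rolls off by itself; one that does not rolls back to the end stop.
- ball_front_center (a point): Centre of the front steel ball, 32 mm diameter, about 0.13 kg, lying on the track ahead of the rear ball and touching it.
- ball_rear_center (a point): Centre of the rear steel ball, 32 mm diameter, about 0.13 kg, lying against the track's end stop; pushing this one towards the lip pushes both.
- tray_left (a point): Centre of the floor of the left, blue catch tray (inside 86 x 70 mm, 17 mm above the bench; outer walls up to 67 mm above the bench).
- tray_right (a point): The same for the right, yellow catch tray.
- steel_slug: Bystander: upright steel cylinder, 33 mm diameter, 46 mm high, loose; origin at the centre of its underside.
- fork_block: Bystander: pale machined block with a hole, 36 x 50 x 46 mm high, loose; origin under its centre.
- bush: Bystander: turned bush, 45 mm diameter, 36 mm high, loose; origin under its centre.
- collet: Bystander: tapered collet, 26 mm diameter, 34 mm high, loose; origin under its centre.
- v_block: Bystander: grey V-block, 36 x 48 x 34 mm high, loose; origin under its centre.
Not all that is in view belongs to the job. What is shaped like the part that bears ball_rear_center but black is not meant. What is shaped like the part that bears ball_front_center but purple is not meant.

How it is judged (in metres and radians):
On the way:
1. the gate has been rocked over to its other stop while both balls still lie on the track ((value of joint gate below -0.2 rad or value of joint gate above 0.2 rad) and distance of tab_left from where it was at the start of the episode above 0.0185 m and x of each of ball_front_center, ball_rear_center in the frame of sorter below -0.035 m), for 0.2 s.
At the end, for the whole second after the job is handed in: The gate rests on the stop opposite to the one it started on (beyond 0.2 rad, its tab moved more than 18.5 mm), and both balls lie in the tray of the side that is now low, at rest (under 0.1 m/s) ((value of joint gate below -0.2 rad or value of joint gate above 0.2 rad) and distance of tab_left from where it was at the start of the episode above 0.0185 m and ((value of joint gate below -0.2 rad and y of each of ball_front_center, ball_rear_center in the frame of sorter above 0.15 m) or (value of joint gate above 0.2 rad and y of each of ball_front_center, ball_rear_center in the frame of sorter below -0.15 m)) and height (world z) of ball_front_center between 0.025 and 0.07 m and height (world z) of ball_rear_center between 0.025 and 0.07 m and x of ball_front_center in the frame of sorter between -0.045 and 0.045 m and x of ball_rear_center in the frame of sorter between -0.045 and 0.045 m and not (y of ball_front_center in the frame of sorter above 0.225 m) and not (y of ball_front_center in the frame of sorter below -0.225 m) and not (y of ball_rear_center in the frame of sorter above 0.225 m) and not (y of ball_rear_center in the frame of sorter below -0.225 m) and linear speed of each of ball_front, ball_rear below 0.1 m/s); the robot touches nothing.
It fails at once if a ball is lifted off (its centre about 20 mm above the track height) (height (world z) of any of ball_front_center, ball_rear_center above 0.145 m).
It fails at once if a ball is touched by the robot beside the track, on a chute or in a tray ((contact force between the arm and ball_front above 0.3 N and (y of ball_front_center in the frame of sorter above 0.045 m or y of ball_front_center in the frame of sorter below -0.045 m)) or (contact force between the arm and ball_rear above 0.3 N and (y of ball_rear_center in the frame of sorter above 0.045 m or y of ball_rear_center in the frame of sorter below -0.045 m))).
It fails at once if a part standing round the sorter is moved by more than 20 mm (distance of any of steel_slug, fork_block, bush, collet, v_block from where it was at the start of the episode above 0.02 m).
It also fails if it takes over 42 s, if anything falls off the work surface, if the arm or the gripper's body presses on something with over 40 N, if the wrist force passes 120 N, or if a joint passes its speed limit or range.

### The arm

A 6-joint arm with a two-finger parallel gripper is mounted at the origin on a cart in front of the work surface, level with it; the furniture and walls round the work are solid. World frame = base frame: x ahead of the robot, y to its left, z up, the work surface at z = 0. Lengths are in m, angles in degrees, forces in N, time in s.
With the tool pointing down it reaches from about 0.325 to 0.85 m from the base axis. Payload 15.5 kg.
Tool frame: the origin (TCP) lies at the very end of the fingers, on their centre line; the grasp point (between the pads) lies 19 mm behind it; z points along the fingers, y is the line along which they close (so a half turn about z gives the same grasp; the last joint's range is limited). The gripper opens to 91 mm and grips with 3 to 60 N. Pads are 32 mm wide; open, the fingers measure 118 mm over their backs; the gripper's body (76 mm by 178 mm) begins 60 mm behind the grasp point.
Start: joints at [-73.023, 28.281, 77.091, -0, 74.628, -5.472], TCP at [0.239, -0.578, 0.214] pointing down, gripper open.
Joint ranges: [-166.48, 166.48], [-47.26, 123.95], [12.59, 153.08], [-70.14, 250.14], [6.76, 159.57], [-176.63, 176.63]. Speed limits (degrees/s): [108.29, 108.29, 147.25, 172.46, 172.46, 172.46].

### API

Orientations are given as a 3x3 rotation matrix whose columns are the frame's x, y, z axes.
In Python, from workcell import arm gives the robot as it stands.
- The arm moves only by the tool jog_arm, never from a script. Its argument "deltas" is a list of rows, each a list of 6 numbers: the shift along the tool's x, y, z in m, then the turn, a rotation vector about the tool's x, y, z in rad. In form: [[dx, dy, dz, ax, ay, az], ...]. A call has 1 to 8 rows; each row shifts and turns the commanded pose from where the row before left it, along the tool's axes as they then stand; what a row does not reach is not made up. A row lasts 1/10 s, in which the tool goes at most 50 mm and 8.59 degrees, less where a joint would pass 70% of its speed; a pose out of reach is approached as far as the arm can. A call with a gripper value outside its range is refused whole. "claw" is the opening in per cent of the stroke, from 0 (shut) to 100 (fully open), set as the call begins (left out, the last holds). The fingers move at their own pace and stop on an object; the grip force is fixed at half the most. Time passes only in rows, so rows that do not move let the fingers close. It gives the time, the measured TCP pose, the force, the opening and the grip force at its end, in the units of the state.
- arm.get_state(): the state, without advancing time (a new reading comes with each control period).
- arm.snapshot(name): name is "scene" or "top" or "wrist"; returns a dict with "image" (384x512x3 uint8, red, green, blue), "K" (3x3 intrinsics, pixels), "R" (3x3) and "t" (3): a world point X has camera coordinates R X + t. Camera axes: x right, y down, z forward; pixel columns grow to the right and rows downward; lengths in m; the calibration is good to about 2 mm. A picture is of the moment at which its call begins. There is no depth.
- arm.close_job(): hands the job in; it is judged then, once.
The state is a dict: "clock": time; "joint_positions": joint angles; "dq": joint speeds; "tau": joint torques, N m; "eef_pos": TCP position; "eef_rot": TCP orientation; "wrist_force": force on the tool from outside, world axes, zero at the start; "moment": the same for the moment, N m; "gripper_width": finger opening in m; "grasp_force": force on a finger pad.
Only numpy, scipy, OpenCV 4.12 (cv2) and the standard library are available. Lean on these libraries where they do the work, as an engineer would, in place of code of your own. Each camera call takes 0.05 s, during which the arm holds its last target. There are 200 camera calls.

## Working session

There is one attempt and no reset: what is moved stays moved. The work goes in short steps, Python scripts to look and compute and a tool call to move; the robot and the scene stay as the last step left them, time stands still between calls to the robot, and variables do not carry over. Pictures are saved under pics/ and viewed, at most 10 in all, crops included, and the job is handed in when it is done.

Besides the shell and the picture viewer there is one more tool, called after ">>>" by a JSON object that holds its "name" and its "arguments", one argument or row to a line. jog_arm: Moves the arm, as the interface text tells. Its arguments: {"type":"object","properties":{"deltas":{"type":"array"},"claw":{"type":"number"}},"required":["deltas"]}

```bash
mkdir -p pics
cat > h.py <<'E'
import numpy as np, cv2
from workcell import arm
def snap(n,f):
    s=arm.snapshot(n); cv2.imwrite(f'pics/{f}.png',cv2.cvtColor(s['image'],cv2.COLOR_RGB2BGR)); np.savez(f'pics/{f}.npz',**s); return s
def load(f): return dict(np.load(f'pics/{f}.npz'))
def ray(s,u,v):
    d=s['R'].T@np.linalg.inv(s['K'])@np.array([u,v,1.]); return -s['R'].T@s['t'],d
def onz(s,u,v,z):
    c,d=ray(s,u,v); return c+d*(z-c[2])/d[2]
def proj(s,X):
    p=s['K']@(s['R']@np.array(X)+s['t']); return p[:2]/p[2]
E
python3 - <<'E'
from h import *
a=snap('scene','s0');b=snap('top','t0')
for s in(a,b): print(-s['R'].T@s['t'])
st=arm.get_state();print(st['clock'],st['eef_pos'],st['eef_rot'],st['gripper_width'])
E
```

```text
[0.26975933 0.64754635 0.66972496]
[0.48267816 0.02511154 1.00042088]
0.1 [ 0.23855343 -0.57732138  0.21339952] [[ 9.24225653e-01  3.81846635e-01 -3.00926513e-04]
 [ 3.81846736e-01 -9.24225090e-01  1.02658344e-03]
 [ 1.13873598e-04 -1.06370255e-03 -9.99999428e-01]] 0.09115753080121614
```

View pics/s0.png

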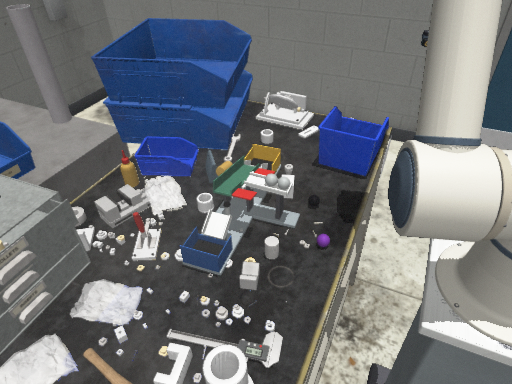

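View pics/t0.png

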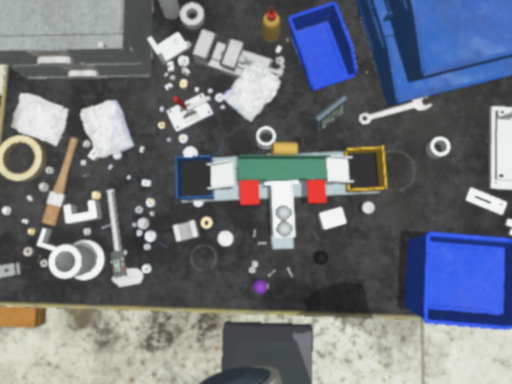

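Scene: the sorter is centred near top (283,170), with the blue tray at (194,178) on the left and yellow at (366,168) on the right. Red tabs are at (249,192) and (317,190). Ball candidates are steel balls at (284,212) and (284,227), black (320,257) and purple (260,287). I choose the two steel ones on the track and check them in a close crop.

Run:
```python
from h import *
a=load('s0');b=load('t0')
A=cv2.cvtColor(a['image'],4);B=cv2.cvtColor(b['image'],4)
c1=cv2.resize(B[130:265,165:395],None,fx=3.4,fy=3.4,interpolation=2)[:, :780]
c2=cv2.resize(A[150:240,200:310],None,fx=3,fy=3)
im=np.zeros((600,790,3),np.uint8); im[:c1.shape[0],:c1.shape[1]]=c1
im[459:459+135,:165]=cv2.resize(c2,(165,135)); cv2.imwrite('pics/c.png',im[:,:])
cv2.imwrite('pics/c2.png',cv2.resize(A[150:280,175:305],None,fx=4.5,fy=4.5,interpolation=2))
def blobs(s,f,win):
    h=cv2.cvtColor(s['image'],cv2.COLOR_RGB2HSV);m=f(h.astype(int)).astype(np.uint8)
    k=np.zeros_like(m);k[win[1]:win[3],win[0]:win[2]]=1
    n,l,st,c=cv2.connectedComponentsWithStats(m*k)
    return [(c[i].round(2),st[i]) for i in range(1,n) if st[i][4]>40]
red=lambda h:((h[...,0]<8)|(h[...,0]>172))&(h[...,1]>140)&(h[...,2]>90)
yel=lambda h:(h[...,0]>18)&(h[...,0]<30)&(h[...,1]>130)
grn=lambda h:(h[...,0]>65)&(h[...,0]<90)&(h[...,1]>80)
blu=lambda h:(h[...,0]>100)&(h[...,0]<120)&(h[...,1]>120)
for n,s,w in(('t',b,(165,130,400,260)),('s',a,(170,140,310,280))):
  for nm,f in(('red',red),('yel',yel),('grn',grn),('blu',blu)):
    for c,st in blobs(s,f,w): print(n,nm,c,st, [onz(s,*c,z).round(3) for z in(.067,.086,.12)])
```

```text
t red [248.72 192.82] [239 180  21  26 469] [array([0.592, 0.058, 0.067]), array([0.59 , 0.058, 0.086]), array([0.586, 0.056, 0.12 ])]
t red [316.04 191.61] [307 180  20  24 431] [array([ 0.599, -0.085,  0.067]), array([ 0.596, -0.083,  0.086]), array([ 0.592, -0.079,  0.12 ])]
t yel [284.46 147.96] [272 143  26  11 256] [array([ 0.692, -0.016,  0.067]), array([ 0.688, -0.015,  0.086]), array([ 0.68 , -0.014,  0.12 ])]
t yel [372.14 166.35] [345 145  43  46 671] [array([ 0.656, -0.204,  0.067]), array([ 0.653, -0.2  ,  0.086]), array([ 0.646, -0.191,  0.12 ])]
t grn [280.23 167.08] [ 238  155   88   25 2011] [array([ 0.65 , -0.008,  0.067]), array([ 0.646, -0.007,  0.086]), array([ 0.64 , -0.006,  0.12 ])]
t blu [187.47 176.6 ] [175 155  38  44 400] [array([0.624, 0.191, 0.067]), array([0.621, 0.188, 0.086]), array([0.616, 0.182, 0.12 ])]
s red [263.73 171.27] [255 168  20   7  83] [array([ 0.609, -0.106,  0.067]), array([ 0.598, -0.082,  0.086]), array([ 0.579, -0.04 ,  0.12 ])]
s red [243.95 193.64] [232 188  25  12 188] [array([0.616, 0.004, 0.067]), array([0.605, 0.024, 0.086]), array([0.586, 0.06 , 0.12 ])]
s yel [264.83 154.26] [244 144  37  28 511] [array([ 0.641, -0.186,  0.067]), array([ 0.629, -0.159,  0.086]), array([ 0.608, -0.112,  0.12 ])]
s yel [224.56 165.73] [219 162  13  10  66] [array([ 0.723, -0.086,  0.067]), array([ 0.708, -0.063,  0.086]), array([ 0.683, -0.022,  0.12 ])]
s grn [234.09 179.74] [214 164  42  32 492] [array([ 0.667, -0.039,  0.067]), array([ 0.655, -0.017,  0.086]), array([0.632, 0.022, 0.12 ])]
s blu [189.47 153.72] [ 170  140   61   36 1196] [array([ 0.849, -0.099,  0.067]), array([ 0.831, -0.076,  0.086]), array([ 0.798, -0.034,  0.12 ])]
s blu [203.39 254.79] [180 228  51  44 789] [array([0.605, 0.224, 0.067]), array([0.594, 0.237, 0.086]), array([0.575, 0.261, 0.12 ])]
```

View pics/c.png

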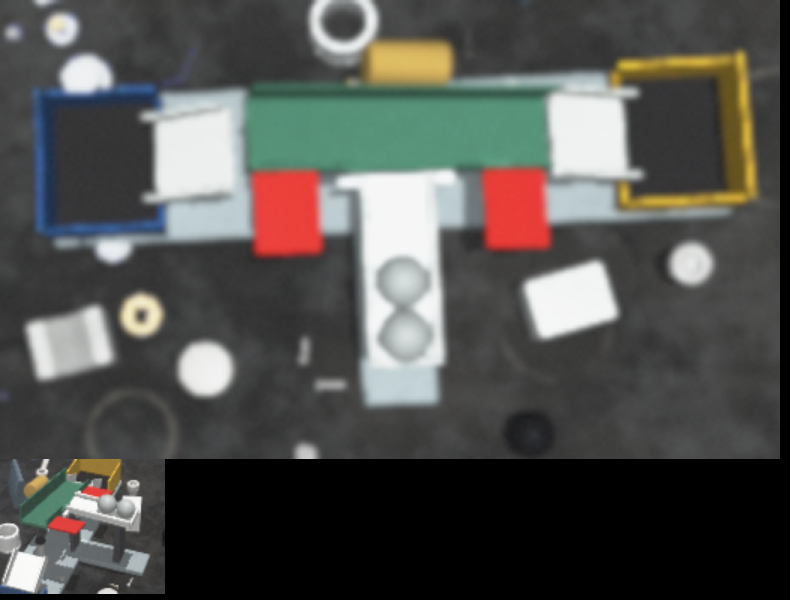

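View pics/c2.png

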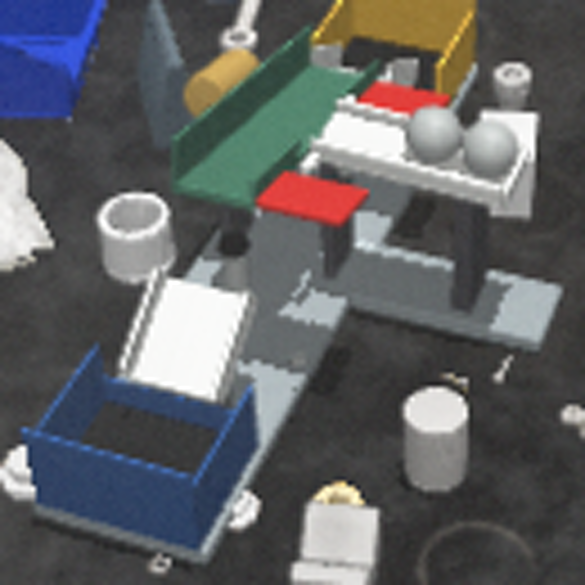

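Crops: the two steel balls lie on the track, front at about top px (283.8,213.2) and rear at (284.7,228.2). The left tab is the raised one, since both views agree at z = 0.12. The right tab is down, agreeing at z = 0.086. So I press the left tab and the balls should run left, into the blue tray.

Run:
```python
from h import *
a=load('s0');b=load('t0')
def tri(p,q):
    c1,d1=ray(b,*p);c2,d2=ray(a,*q)
    k=np.linalg.lstsq(np.c_[d1,-d2],c2-c1,rcond=None)[0]
    x,y=c1+k[0]*d1,c2+k[1]*d2; return ((x+y)/2).round(4),np.linalg.norm(x-y).round(4)
print('front',tri((283.8,213.2),(271.9,180)),onz(b,283.8,213.2,.123).round(4))
print('rear',tri((284.7,228.2),(284.1,183.1)),onz(b,284.7,228.2,.121).round(4))
print('tabL',tri((248.72,192.82),(243.95,193.64)),'tabR',tri((316.04,191.61),(263.73,171.27)))
# yaw from baseplate near edge, z~0.01? px in crop (55,245)-(735,213)
P=[onz(b,165+u/3.4,130+v/3.4,.01) for u,v in((55,245),(735,213))];d=P[0]-P[1];print('yaw edge',np.degrees(np.arctan2(-d[0],d[1])))
P=[onz(b,165+u/3.4,130+v/3.4,.067) for u,v in((40,90),(745,55))];d=P[0]-P[1];print('yaw trays',np.degrees(np.arctan2(-d[0],d[1])))
L=onz(b,248.72,192.82,.12);R=onz(b,316.04,191.61,.086);d=L-R;y=np.arctan2(-d[0],d[1]);print('yaw tabs',np.degrees(y))
for q in(y,np.radians(3)):
  o=(L+R)/2+.052*np.array([np.cos(q),np.sin(q),0]);o[2]=0
  M=np.array([[np.cos(q),-np.sin(q),0],[np.sin(q),np.cos(q),0],[0,0,1]])
  print('org',o.round(4),'rear pred',(o+M@[-.121,0,.121]).round(4),'front',(o+M@[-.089,0,.123]).round(4),'tabL',(o+M@[-.052,.072,.12]).round(4))
# big right bin height: scene rim corner vs top
print('bin',tri((408,234),(320,113)),tri((512,236),(388,122)))
```

```text
front (array([ 0.5466, -0.0152,  0.1192]), np.float64(0.0005)) [ 0.5465 -0.015   0.123 ]
rear (array([ 0.516 , -0.018 ,  0.1171]), np.float64(0.002)) [ 0.5168 -0.0175  0.121 ]
tabL (array([0.587 , 0.0567, 0.1167]), np.float64(0.0013)) tabR (array([ 0.5972, -0.0826,  0.086 ]), np.float64(0.0023))
yaw edge 4.198587589383567
yaw trays 4.2305462594933205
yaw tabs 4.164479774216973
org [ 0.643  -0.0095  0.    ] rear pred [ 0.5223 -0.0183  0.121 ] front [ 0.5542 -0.016   0.123 ] tabL [0.5859 0.0585 0.12  ]
org [ 0.643  -0.0106  0.    ] rear pred [ 0.5222 -0.0169  0.121 ] front [ 0.5541 -0.0153  0.123 ] tabL [0.5873 0.0586 0.12  ]
bin (array([ 0.5044, -0.2348,  0.2056]), np.float64(0.0102)) (array([ 0.4265, -0.4881,  0.0847]), np.float64(0.1777))
```

>>> {"name": "jog_arm", "arguments": {
  "deltas": [
    [0,0,-0.04,0,0,0],
    [0,0,-0.045,0,0,0.08],
    [0,0,-0.045,0,0,0.08],
    [0,0,-0.04,0,0,0.08],
    [0,0,0,0,0,0.07]
  ],
  "claw": 0
}}

```text
clock: 0.6
eef_pos: [0.2392, -0.5792, 0.3897]
eef_rot: [[0.997, 0.078, 0.002], [0.079, -0.997, -0.008], [0.002, 0.008, -1.0]]
wrist_force: [0.4, -0.8, 0.6]
gripper_width: 0.054
grasp_force: 0.0
```

>>> {"name": "jog_arm", "arguments": {
  "deltas": [
    [0.0246,-0.038,0,0,0,0],
    [0.0246,-0.038,0,0,0,0],
    [0.0246,-0.038,0,0,0,0],
    [0.0246,-0.038,0,0,0,0],
    [0.0246,-0.038,0,0,0,0],
    [0.0246,-0.038,0,0,0,0],
    [0.0246,-0.038,0,0,0,0],
    [0.0246,-0.038,0,0,0,0]
  ]
}}

```text
clock: 1.4
eef_pos: [0.4103, -0.2568, 0.3838]
eef_rot: [[0.997, 0.081, -0.0], [0.081, -0.997, 0.0], [-0.0, -0.0, -1.0]]
wrist_force: [-0.0, -0.7, -0.0]
gripper_width: 0.0005
grasp_force: 0.0
```

>>> {"name": "jog_arm", "arguments": {
  "deltas": [
    [0.0246,-0.038,0,0,0,0],
    [0.0246,-0.038,0,0,0,0],
    [0.0246,-0.038,0,0,0,0],
    [0.0246,-0.038,0,0,0,0],
    [0.0246,-0.038,0,0,0,0],
    [0.0246,-0.038,0,0,0,0],
    [0.0246,-0.038,0,0,0,0],
    [0.0246,-0.038,0,0,0,0]
  ]
}}

```text
clock: 2.2
eef_pos: [0.5817, 0.0624, 0.3837]
eef_rot: [[0.997, 0.082, -0.0], [0.082, -0.997, -0.0], [-0.0, 0.0, -1.0]]
wrist_force: [0.8, -0.7, -0.2]
gripper_width: 0.0007
grasp_force: 0.0
```

>>> {"name": "jog_arm", "arguments": {
  "deltas": [
    [0,0,0.035,0,0,0],
    [0,0,0.04,0,0,0],
    [0,0,0.04,0,0,0],
    [0,0,0.04,0,0,0],
    [0,0,0,0,0,0],
    [0,0,0,0,0,0]
  ]
}}

```text
clock: 2.8
eef_pos: [0.5814, 0.0605, 0.2296]
eef_rot: [[0.997, 0.082, -0.001], [0.082, -0.997, 0.0], [-0.001, -0.0, -1.0]]
wrist_force: [-0.0, -0.4, -0.0]
gripper_width: -0.0001
grasp_force: 0.0
```

Run:
```python
from h import *
snap('wrist','w1');snap('scene','s1');s=arm.get_state();print(s['eef_pos'],s['eef_rot'].round(3) if hasattr(s['eef_rot'],'round') else s['eef_rot'],s['gripper_width'])
```

```text
[0.5824714  0.06046686 0.23116586] [[ 0.997  0.082  0.003]
 [ 0.082 -0.997  0.   ]
 [ 0.003  0.    -1.   ]] 0.0002822037104453611
```

View pics/w1.png

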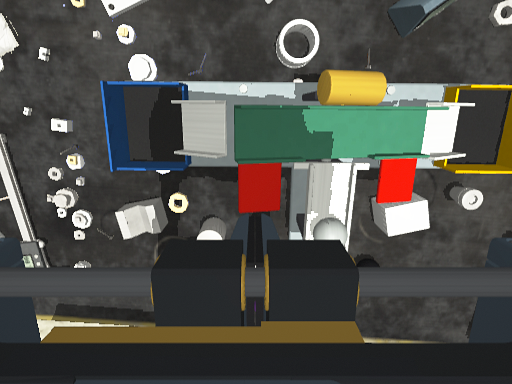

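The wrist view shows the raised left tab at (259,187), the front ball at (330,232) and the fingertips behind the tab in line with it.

Run:
```python
from h import *
s=load('w1')
for n,u,v,z in(('tabL corners',238,162,.12),('',281,213,.12),('tabR',377,159,.086),('',414,203,.086),('ball front',330,234,.123),('lip',308,163,.118),('lip',356,163,.118)): print(n,onz(s,u,v,z).round(4))
print(proj(s,[.5825,.0605,.231]))
```

```text
tabL corners [0.6074 0.0769 0.12  ]
 [0.5628 0.0338 0.12  ]
tabR [ 0.6156 -0.0594  0.086 ]
 [ 0.5735 -0.106   0.086 ]
ball front [ 0.5469 -0.0139  0.123 ]
lip [0.6112 0.0144 0.118 ]
lip [ 0.6148 -0.0285  0.118 ]
[253.85777021 240.00160224]
```

>>> {"name": "jog_arm", "arguments": {
  "deltas": [
    [0.002,0.003,0.04,0,0,0],
    [0,0,0.04,0,0,0],
    [0,0,0.01,0,0,0],
    [0,0,0.01,0,0,0],
    [0,0,0.01,0,0,0],
    [0,0,0.01,0,0,0],
    [0,0,0.01,0,0,0],
    [0,0,0.006,0,0,0]
  ]
}}

```text
clock: 3.7
eef_pos: [0.5835, 0.0576, 0.0923]
eef_rot: [[0.997, 0.082, -0.0], [0.082, -0.997, -0.0], [-0.0, 0.0, -1.0]]
wrist_force: [-0.5, -0.6, -0.0]
gripper_width: 0.0002
grasp_force: 0.0
```

>>> {"name": "jog_arm", "arguments": {
  "deltas": [
    [0,0,0,0,0,0],
    [0,0,0.004,0,0,0],
    [0,0,0,0,0,0],
    [0,0,-0.02,0,0,0],
    [0,0,-0.04,0,0,0],
    [0,0,-0.04,0,0,0],
    [0,0,-0.04,0,0,0],
    [0,0,0,0,0,0]
  ]
}}

```text
clock: 4.5
eef_pos: [0.5861, 0.0577, 0.2346]
eef_rot: [[0.997, 0.082, 0.009], [0.082, -0.997, -0.0], [0.009, 0.001, -1.0]]
wrist_force: [0.6, 0.3, -0.4]
gripper_width: 0.0002
grasp_force: 0.0
```

Run:
```python
from h import *
snap('wrist','w2');s=arm.get_state();print(s['eef_pos'])
```

```text
[0.58494339 0.05767645 0.23178003]
```

View pics/w2.png

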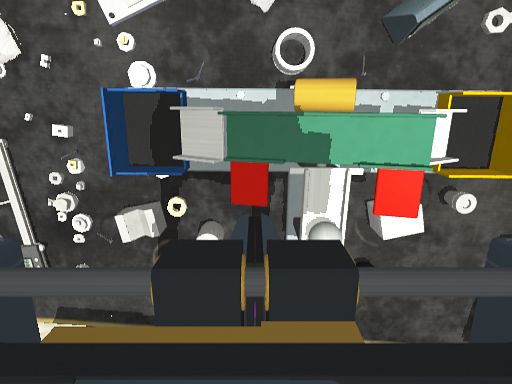

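The right tab at (399,193) is now larger, so it is the raised one. The left tab at (249,184) is down, the brass weight has shifted, and the balls are still on the track at (324,232). The gate has rocked. Next I go behind the rear ball.

>>> {"name": "jog_arm", "arguments": {
  "deltas": [
    [-0.03,0.017,0,0,0,0],
    [-0.03,0.018,0,0,0,0],
    [-0.03,0.017,0,0,0,0],
    [-0.031,0.017,0,0,0,0],
    [0,0,0,0,0,0],
    [0,0,0.04,0,0,0],
    [0,0,0.03,0,0,0],
    [0,0,0,0,0,0]
  ]
}}

```text
clock: 5.35
eef_pos: [0.4662, -0.0205, 0.1556]
eef_rot: [[0.997, 0.082, -0.007], [0.082, -0.997, 0.001], [-0.006, -0.002, -1.0]]
wrist_force: [-0.7, 0.5, 1.3]
gripper_width: 0.0004
grasp_force: 0.0
```

Run:
```python
from h import *
s=snap('wrist','w3');snap('scene','s3');t=arm.get_state();print(t['eef_pos'])
for X in([.517,-.0175,.121],[.547,-.0145,.123]): print(proj(s,X), proj(load('s3'),X))
A=cv2.cvtColor(load('s3')['image'],4)[110:220,190:320];W=cv2.cvtColor(s['image'],4)
im=np.zeros((384,800,3),np.uint8);im[:,:400]=cv2.resize(W,(400,300))[0:300].copy() if 0 else cv2.copyMakeBorder(cv2.resize(W,(400,300)),0,84,0,0,0);im[:338,400:]=cv2.resize(A,(400,338),interpolation=2);cv2.imwrite('pics/m3.png',im)
```

```text
[ 0.4684389  -0.02083139  0.15888574]
[255.73662101 145.50191817] [283.30472855 181.82568529]
[254.90977951  96.31808757] [271.52277848 178.90644397]
```

View pics/m3.png

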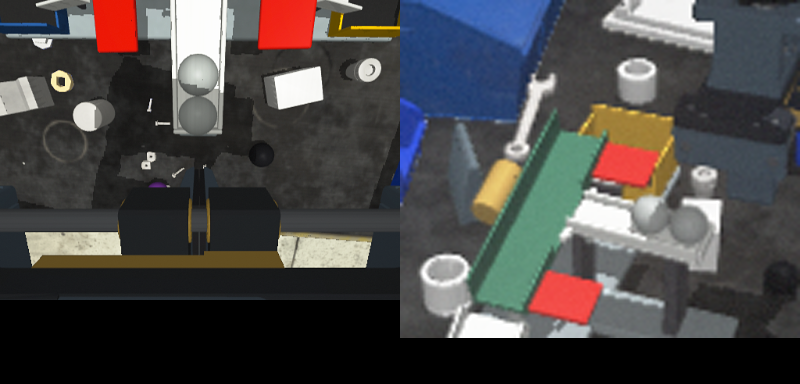

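>>> {"name": "jog_arm", "arguments": {
  "deltas": [
    [0,0.0,0.02,0,0,0],
    [0,0,0.015,0,0,0],
    [0,0,0.006,0,0,0],
    [0,0,0,0,0,0],
    [0,0,0,0,0,0]
  ]
}}

```text
clock: 5.95
eef_pos: [0.4692, -0.021, 0.1189]
eef_rot: [[0.997, 0.082, 0.001], [0.082, -0.997, -0.0], [0.001, 0.0, -1.0]]
wrist_force: [0.4, -0.2, -1.3]
gripper_width: 0.0004
grasp_force: 0.0
```

>>> {"name": "jog_arm", "arguments": {
  "deltas": [
    [0.004,0,0,0,0,0],
    [0.004,0,0,0,0,0],
    [0.004,0,0,0,0,0],
    [0.004,0,0,0,0,0],
    [0.004,0,-0.0002,0,0,0],
    [0.004,0,-0.0002,0,0,0],
    [0.004,0,-0.0002,0,0,0],
    [0.004,0,-0.0002,0,0,0]
  ]
}}

```text
clock: 6.75
eef_pos: [0.5007, -0.0183, 0.1187]
eef_rot: [[0.997, 0.082, -0.0], [0.082, -0.997, 0.0], [-0.0, -0.0, -1.0]]
wrist_force: [-0.8, -0.5, 0.9]
gripper_width: 0.0005
grasp_force: 0.8
```

Run:
```python
from h import *
snap('wrist','w4');snap('scene','s4');t=arm.get_state();print(t['eef_pos'],t['wrist_force'])
s=load('w4')
A=cv2.cvtColor(load('s4')['image'],4)[110:220,190:320];W=cv2.cvtColor(s['image'],4)
im=np.zeros((384,800,3),np.uint8);im[:300,:400]=cv2.resize(W,(400,300));im[:338,400:]=cv2.resize(A,(400,338),interpolation=2);cv2.imwrite('pics/m4.png',im)
```

```text
[ 0.50122249 -0.01839721  0.11877686] [-0.07540886 -0.81808006  0.71136077]
```

View pics/m4.png

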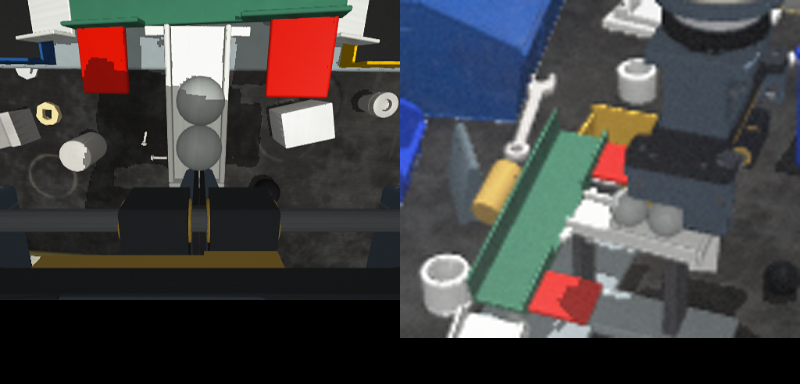

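The balls are pushed about 15 mm up the track, in line, at (198,100) and (198,147). I continue up the slope.

>>> {"name": "jog_arm", "arguments": {
  "deltas": [
    [0.004,0,-0.0002,0,0,0],
    [0.004,0,-0.0002,0,0,0],
    [0.004,0,-0.0002,0,0,0],
    [0.004,0,-0.0002,0,0,0],
    [0.004,0,-0.0002,0,0,0],
    [0.004,0,-0.0002,0,0,0],
    [0.004,0,-0.0002,0,0,0],
    [0.004,0,-0.0002,0,0,0]
  ]
}}

```text
clock: 7.65
eef_pos: [0.5326, -0.0157, 0.1203]
eef_rot: [[0.997, 0.082, -0.0], [0.082, -0.997, 0.0], [-0.0, -0.0, -1.0]]
wrist_force: [-1.8, -0.0, 1.3]
gripper_width: 0.0008
grasp_force: 0.9
```

>>> {"name": "jog_arm", "arguments": {
  "deltas": [
    [0.004,0,-0.0002,0,0,0],
    [0.004,0,-0.0002,0,0,0],
    [0.004,0,-0.0002,0,0,0],
    [0.004,0,-0.0002,0,0,0],
    [0.004,0,-0.0002,0,0,0],
    [0.004,0,-0.0002,0,0,0],
    [0.004,0,-0.0002,0,0,0],
    [0,0,0,0,0,0]
  ]
}}

```text
clock: 8.45
eef_pos: [0.5609, -0.0135, 0.1218]
eef_rot: [[0.997, 0.082, 0.001], [0.082, -0.997, -0.0], [0.001, 0.0, -1.0]]
wrist_force: [-0.4, 0.9, -0.3]
gripper_width: 0.0004
grasp_force: 0.0
```

>>> {"name": "jog_arm", "arguments": {
  "deltas": [
    [0,0,0,0,0,0],
    [0,0,0,0,0,0],
    [0,0,0,0,0,0],
    [0,0,0,0,0,0],
    [0,0,0,0,0,0]
  ]
}}

```text
clock: 8.95
eef_pos: [0.5602, -0.0135, 0.1217]
eef_rot: [[0.997, 0.082, -0.0], [0.082, -0.997, 0.0], [-0.0, -0.0, -1.0]]
wrist_force: [0.1, -0.2, -0.5]
gripper_width: 0.0002
grasp_force: 0.1
```

Run:
```python
from h import *
snap('wrist','w5');snap('top','t5');t=arm.get_state();print(t['eef_pos'],t['wrist_force'])
s=load('w5')
A=cv2.cvtColor(load('t5')['image'],4)[130:240,165:395];W=cv2.cvtColor(s['image'],4)
im=np.zeros((384,800,3),np.uint8);im[:300,:400]=cv2.resize(W,(400,300));im[:200,400:]=cv2.resize(A,(400,200),interpolation=2);cv2.imwrite('pics/m5.png',im)
```

```text
[ 0.56020349 -0.01348187  0.1217447 ] [ 0.23311819 -0.26609227 -0.39707157]
```

View pics/m5.png

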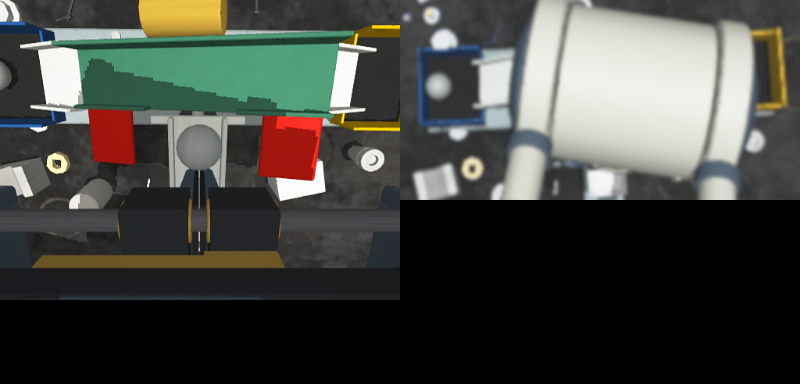

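The front ball is in the blue tray, at (437,85) in the top crop. The rear ball is against the fingers at (198,147). Next I push it over the lip.

>>> {"name": "jog_arm", "arguments": {
  "deltas": [
    [0.004,0,-0.0002,0,0,0],
    [0.004,0,-0.0002,0,0,0],
    [0.004,0,-0.0002,0,0,0],
    [0.004,0,-0.0002,0,0,0],
    [0.004,0,-0.0002,0,0,0],
    [0.004,0,-0.0002,0,0,0],
    [0.004,0,-0.0002,0,0,0],
    [0.002,0,0,0,0,0]
  ]
}}

```text
clock: 9.85
eef_pos: [0.5906, -0.011, 0.1231]
eef_rot: [[0.997, 0.082, 0.0], [0.082, -0.997, -0.0], [0.0, 0.0, -1.0]]
wrist_force: [0.2, -0.7, 0.5]
gripper_width: 0.0007
grasp_force: 0.0
```

>>> {"name": "jog_arm", "arguments": {
  "deltas": [
    [0,0,0,0,0,0],
    [0,0,0,0,0,0],
    [0,0,0,0,0,0],
    [0,0,0,0,0,0],
    [0,0,0,0,0,0]
  ]
}}

```text
clock: 10.35
eef_pos: [0.59, -0.011, 0.1231]
eef_rot: [[0.997, 0.082, -0.0], [0.082, -0.997, -0.0], [-0.0, -0.0, -1.0]]
wrist_force: [0.4, 0.5, 0.0]
gripper_width: 0.0004
grasp_force: 0.0
```

Run:
```python
from h import *
snap('wrist','w6');snap('top','t6');t=arm.get_state();print(t['eef_pos'],t['wrist_force'])
s=load('w6')
A=cv2.cvtColor(load('t6')['image'],4)[130:240,165:395];W=cv2.cvtColor(s['image'],4)
im=np.zeros((384,800,3),np.uint8);im[:300,:400]=cv2.resize(W,(400,300));im[:200,400:]=cv2.resize(A,(400,200),interpolation=2);cv2.imwrite('pics/m6.png',im)
```

```text
[ 0.59010031 -0.01103624  0.12314862] [ 0.84502925 -0.47398601 -0.74791301]
```

View pics/m6.png

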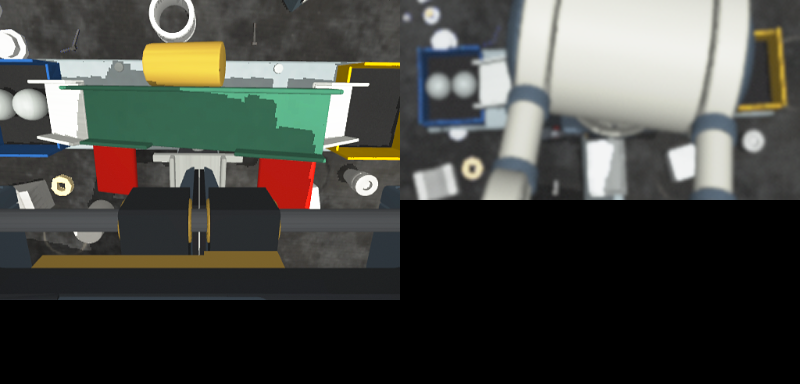

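Both balls are in the blue tray, at (437,85) and (464,85) in the top crop. The gate is still tilted left. I retreat upward and hand in.

>>> {"name": "jog_arm", "arguments": {
  "deltas": [
    [0,0,-0.02,0,0,0],
    [0,0,-0.04,0,0,0],
    [0,0,-0.04,0,0,0],
    [0,0,-0.02,0,0,0],
    [0,0,0,0,0,0],
    [0,0,0,0,0,0],
    [0,0,0,0,0,0],
    [0,0,0,0,0,0]
  ]
}}

```text
clock: 11.25
eef_pos: [0.5896, -0.011, 0.242]
eef_rot: [[0.997, 0.082, -0.002], [0.082, -0.997, 0.0], [-0.002, -0.0, -1.0]]
wrist_force: [0.3, -0.6, 1.3]
gripper_width: -0.0
grasp_force: 0.0
```

Run:
```python
from h import *
print(arm.get_state()['eef_pos']); print(arm.close_job())
```

```text
[ 0.5895739  -0.01097152  0.24195371]
the job is handed in; nothing more can be done
None
```

I rocked the gate over by its left tab, pushed both steel balls over the lip into the left (blue) tray, and handed the job in at about 11 s; the hand-in returned no verdict.

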